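# Pack the jig chest with the matching kit and shut it

## Robot

A 7-joint arm with a two-finger parallel gripper is mounted at the origin on the work surface. World frame = base frame: x ahead of the robot, y to its left, z up, the work surface at z = 0. Lengths are in m, angles in rad, forces in N, time in s.
With the tool pointing down it reaches from about 0.425 to 0.825 m from the base axis. Payload 3.6 kg.
Tool frame: the origin (TCP) lies on the centre line of the jaws, within the pads' length; the fingertips stand 17 mm ahead of it and the grasp point (between the pads) lies 2 mm behind it; z points along the fingers, y is the direction in which the jaws open and shut (so a half turn about z gives the same grasp; the last joint's range is limited). The gripper opens to 93 mm and grips with 3 to 60 N. Pads are 15 mm wide; open, the fingers measure 128 mm over their backs; the gripper's body (75 mm by 188 mm) begins 65 mm behind the grasp point.
Start: joints at [-1.357, 0.615, -0.013, 1.423, 0.008, 1.103, -0.04], TCP at [0.155, 0.631, 0.236] pointing down, gripper open.
Joint ranges: [-3.12, 3.12], [-0.3, 2.06], [-1.34, 1.32], [0.26, 2.42], [-1.36, 4.5], [0.01, 1.98], [-2.84, 2.84]. Speed limits (rad/s): [2.79, 2.79, 3.14, 3.14, 3.14, 3.14, 3.14].

## Interface

Orientations are given as a 3x3 rotation matrix whose columns are the frame's x, y, z axes.
In Python, from bench import r, imaging gives the robot as it stands.
- The arm moves only by the tool arm_command, never from a script. Its argument "deltas" is a list of rows, each an object of numbers: "x", "y", "z": the shift along the tool's x, y, z in cm; "rx", "ry", "rz": the turn, a rotation vector about the tool's x, y, z in rad; "grip": the opening, from -1 (shut) to 1 (fully open). A call has 1 to 12 rows; each row is the pose to reach, as a shift and turn from the pose commanded when the call began, along the tool's axes at that moment; what a row does not reach only later rows make up. A row lasts 1/8 s, in which the tool goes at most 62.5 mm and 10.7 degrees, less where a joint would pass 70% of its speed; a pose out of reach is approached as far as the arm can. A call with a gripper value outside its range is refused whole. The fingers move at their own pace and stop on an object; "grip_force" is the grip in N (left out, the last holds). Time passes only in rows, so rows that repeat a pose let the fingers close. It gives the time, the measured TCP pose, the force and the opening at its end, in the units of the state.
- r.state(): the state, without advancing time (a new reading comes with each control period).
- imaging.camera(name): name is "scene" or "top" or "wrist"; returns the picture (480x640x3 uint8, red, green, blue); there is no depth.
- imaging.calibration(name): a dict with "fovy" (degrees; the focal length in pixels is half the picture's height over the tangent of half this angle, whatever the lens; pixels are square), "cx", "cy" (the principal point, pixels), "extrinsics" (4x4, takes a point from camera to world coordinates); the wrist camera has in their place "mount" (4x4, takes a point from camera to tool coordinates, whose origin is the TCP and whose axes are the flange's). Camera axes: x right, y down, z forward; pixel columns grow to the right and rows downward; lengths in m; the calibration is good to about 2 mm. A picture is of the moment at which its call begins: read the wrist's pose just before it. calibration takes no time and is no camera call.
- r.sign_off(): hands the job in, once; it reports no verdict.
The state is a dict: "clock": time; "q": joint angles; "dq": joint speeds; "tau": joint torques, N m; "position": TCP position; "orientation": TCP orientation; "contact_force": force on the tool from outside, world axes, zero at the start; "wrist_torque": the same for the moment, N m; "finger_gap": finger opening in m.
Only numpy, scipy, OpenCV 4.12 (cv2) and the standard library are available. Lean on these libraries where they do the work, as an engineer would, in place of code of your own. Each camera call takes 0.05 s, during which the arm holds its last target. There are 200 camera calls.

## Task

The open jig chest already holds one part, either a V-block or an L-shaped angle stop, and a small cardboard box that does not belong: take the box out and leave it on the bench, and put every other part of that same kind that is about on the bench into the chest beside that one, leaving the parts of the other kind out on the bench and plate. When that is done, press the knee of the locked lid stay down to break it while the lid is still up, then lower the lid gently, without letting it slam, until it is fully shut. Do not tip over the spray bottle or the can.

Things in the scene. Friction and masses are not known exactly. Their poses are not given: they have to be found in the camera images.
- chest: Grey steel jig chest, fixed: open-topped box 212 (x) by 412 (y) mm outside, walls 6 mm, rim 90 mm above the bench, flat inner floor 25 mm above the bench (inside 200 by 400, 65 deep; the shut lid's flat underside is level with the rim). Origin: centre of its underside, z up; -x side faces the robot; lid hinged along its +x side.
- lid (a joint): Lid: flat panel 206 mm from hinge to free edge, 412 wide, 12 thick, 0.5 kg. 0 = as found, propped up (88 degrees open); grows as it comes down towards the robot; 1.536 = fully shut, on its stop. Stiff hinge (friction 0.6 N m): with the stay broken it stays about where it is left and 3 to 8 N near the free edge moves it. With the stay locked it cannot come down.
- lid_hinge (a point): Middle of the lid's hinge line: 100 mm from the chest's centre on the +x side, 90 mm above the bench. The hinge line runs along the chest's y axis.
- lid_edge (a point): Middle of the lid's free edge on its outer face (facing away from the robot when open, up when shut): 206 mm from the hinge along the lid, 12 mm out from the plane through the hinge. With the lid open it is the lid's top, about 296 mm above the bench.
- stay (a joint): Knee of the folding lid stay: two steel bars outside the chest's left (+y) wall, from a pivot at rim height near the front to the lid, 60 mm from its hinge. 0 = straight, locked (past centre, on its stop); grows as the knee folds down; over 0.3 is broken; about 1.9 with the lid shut. 3 to 8 N straight down on the pad breaks it; friction keeps it as left; lowering the lid folds it further.
- stay_pad (a point): Middle of the top of the dark flat thumb pad at the stay's knee: 44 (chest x) by 30 (chest y) by 10 mm thick, 26 mm outside the chest's left wall, free from above. Locked, it is about 130 mm above the bench; pushed down to 100 mm the knee is well broken. It sinks to near the bench as the lid shuts.
- plate: Dark steel surface plate, fixed, 90 by 110 by 25 mm high, origin at the centre of its underside; the odd part that stands on it is not needed and stays out of the chest.
- tipbox: Small closed cardboard box, 80 (x) by 44 (y) by 44 mm high (z), 0.25 kg, lying in the chest at the start. Origin: centre of its underside.
- spray: Bystander: white spray bottle, 64 mm across, 190 mm tall, standing; origin at the centre of its underside, z up.
- can: Bystander: steel can, 70 mm across, 110 mm tall, standing; origin at the centre of its underside, z up.
- vee0: V-block, bare steel: 70 (x) by 40 (y) by 42 mm high (z), with a V groove along x in its top. Origin: centre of its underside. About 0.45 kg. Stands either in the chest or on the surface plate.
- vee1: V-block, bare steel: 70 (x) by 40 (y) by 42 mm high (z), with a V groove along x in its top. Origin: centre of its underside. About 0.45 kg. Starts upright on the bench, or absent.
- vee2: V-block, bare steel: 70 (x) by 40 (y) by 42 mm high (z), with a V groove along x in its top. Origin: centre of its underside. About 0.45 kg. Starts upright on the bench, or absent.
- vee3: V-block, bare steel: 70 (x) by 40 (y) by 42 mm high (z), with a V groove along x in its top. Origin: centre of its underside. About 0.45 kg. Starts upright on the bench, or absent.
- ang0: Angle stop, bare steel, L-shaped: foot 70 (x) by 40 (y) by 12 mm (z), and an upright plate 12 mm thick (x), 40 mm wide (y), from the foot's -x end (centre at x = -29 mm) up to 55 mm. Origin: centre of the underside of the foot. About 0.35 kg. Stands either in the chest or on the surface plate.
- ang1: Angle stop, bare steel, L-shaped: foot 70 (x) by 40 (y) by 12 mm (z), and an upright plate 12 mm thick (x), 40 mm wide (y), from the foot's -x end (centre at x = -29 mm) up to 55 mm. Origin: centre of the underside of the foot. About 0.35 kg. Starts upright on the bench, or absent.
- ang2: Angle stop, bare steel, L-shaped: foot 70 (x) by 40 (y) by 12 mm (z), and an upright plate 12 mm thick (x), 40 mm wide (y), from the foot's -x end (centre at x = -29 mm) up to 55 mm. Origin: centre of the underside of the foot. About 0.35 kg. Starts upright on the bench, or absent.
- ang3: Angle stop, bare steel, L-shaped: foot 70 (x) by 40 (y) by 12 mm (z), and an upright plate 12 mm thick (x), 40 mm wide (y), from the foot's -x end (centre at x = -29 mm) up to 55 mm. Origin: centre of the underside of the foot. About 0.35 kg. Starts upright on the bench, or absent.
Not all that is in view belongs to the job. Leave any orange look-alike of the vee1 alone. Leave any orange look-alike of the ang1 alone.

How it is judged:
On the way, in this order (a step that is already met when the one before it is completed fails the run):
1. every part of the kind found in the chest is in the chest, nothing else is, lid still propped open ((((x of vee0 in the frame of chest between -0.105 and 0.105 m and y of vee0 in the frame of chest between -0.205 and 0.205 m and z of vee0 in the frame of chest below 0.1 m and linear speed of vee0 below 0.03 m/s) and (x of vee1 in the frame of chest between -0.105 and 0.105 m and y of vee1 in the frame of chest between -0.205 and 0.205 m and z of vee1 in the frame of chest below 0.1 m and linear speed of vee1 below 0.03 m/s) and (x of vee2 in the frame of chest between -0.105 and 0.105 m and y of vee2 in the frame of chest between -0.205 and 0.205 m and z of vee2 in the frame of chest below 0.1 m and linear speed of vee2 below 0.03 m/s) and (x of vee3 in the frame of chest between -0.105 and 0.105 m and y of vee3 in the frame of chest between -0.205 and 0.205 m and z of vee3 in the frame of chest below 0.1 m and linear speed of vee3 below 0.03 m/s) and ((x of ang0 in the frame of chest below -0.12 m or x of ang0 in the frame of chest above 0.12 m or y of ang0 in the frame of chest below -0.22 m or y of ang0 in the frame of chest above 0.22 m) and height (world z) of ang0 below 0.08 m) and ((x of ang1 in the frame of chest below -0.12 m or x of ang1 in the frame of chest above 0.12 m or y of ang1 in the frame of chest below -0.22 m or y of ang1 in the frame of chest above 0.22 m) and height (world z) of ang1 below 0.08 m) and ((x of ang2 in the frame of chest below -0.12 m or x of ang2 in the frame of chest above 0.12 m or y of ang2 in the frame of chest below -0.22 m or y of ang2 in the frame of chest above 0.22 m) and height (world z) of ang2 below 0.08 m) and ((x of ang3 in the frame of chest below -0.12 m or x of ang3 in the frame of chest above 0.12 m or y of ang3 in the frame of chest below -0.22 m or y of ang3 in the frame of chest above 0.22 m) and height (world z) of ang3 below 0.08 m) and ((x of tipbox in the frame of chest below -0.12 m or x of tipbox in the frame of chest above 0.12 m or y of tipbox in the frame of chest below -0.22 m or y of tipbox in the frame of chest above 0.22 m) and height (world z) of tipbox below 0.08 m) and distance of each of vee0, ang0 from where it was at the start of the episode below 0.2 m) or ((x of ang0 in the frame of chest between -0.105 and 0.105 m and y of ang0 in the frame of chest between -0.205 and 0.205 m and z of ang0 in the frame of chest below 0.1 m and linear speed of ang0 below 0.03 m/s) and (x of ang1 in the frame of chest between -0.105 and 0.105 m and y of ang1 in the frame of chest between -0.205 and 0.205 m and z of ang1 in the frame of chest below 0.1 m and linear speed of ang1 below 0.03 m/s) and (x of ang2 in the frame of chest between -0.105 and 0.105 m and y of ang2 in the frame of chest between -0.205 and 0.205 m and z of ang2 in the frame of chest below 0.1 m and linear speed of ang2 below 0.03 m/s) and (x of ang3 in the frame of chest between -0.105 and 0.105 m and y of ang3 in the frame of chest between -0.205 and 0.205 m and z of ang3 in the frame of chest below 0.1 m and linear speed of ang3 below 0.03 m/s) and ((x of vee0 in the frame of chest below -0.12 m or x of vee0 in the frame of chest above 0.12 m or y of vee0 in the frame of chest below -0.22 m or y of vee0 in the frame of chest above 0.22 m) and height (world z) of vee0 below 0.08 m) and ((x of vee1 in the frame of chest below -0.12 m or x of vee1 in the frame of chest above 0.12 m or y of vee1 in the frame of chest below -0.22 m or y of vee1 in the frame of chest above 0.22 m) and height (world z) of vee1 below 0.08 m) and ((x of vee2 in the frame of chest below -0.12 m or x of vee2 in the frame of chest above 0.12 m or y of vee2 in the frame of chest below -0.22 m or y of vee2 in the frame of chest above 0.22 m) and height (world z) of vee2 below 0.08 m) and ((x of vee3 in the frame of chest below -0.12 m or x of vee3 in the frame of chest above 0.12 m or y of vee3 in the frame of chest below -0.22 m or y of vee3 in the frame of chest above 0.22 m) and height (world z) of vee3 below 0.08 m) and ((x of tipbox in the frame of chest below -0.12 m or x of tipbox in the frame of chest above 0.12 m or y of tipbox in the frame of chest below -0.22 m or y of tipbox in the frame of chest above 0.22 m) and height (world z) of tipbox below 0.08 m) and distance of each of vee0, ang0 from where it was at the start of the episode below 0.2 m)) and value of joint each of lid, stay below 0.15 rad), for 0.2 s.
2. the stay's knee is broken while the lid is still up (value of joint stay above 0.3 rad and value of joint lid below 0.9 rad), for 0.1 s.
3. the lid is fully shut (value of joint lid above 1.49 rad and velocity of joint lid between -0.05 and 0.05 rad/s), for 0.2 s.
At the end, for the whole second after the job is handed in: All parts present of the kind that was in the chest at the start lie inside it at rest, all parts of the other kind and the cardboard box are outside it on the bench or plate, and the lid is shut to within about 2.5 degrees and still (all of step 3 and (((x of vee0 in the frame of chest between -0.105 and 0.105 m and y of vee0 in the frame of chest between -0.205 and 0.205 m and z of vee0 in the frame of chest below 0.1 m and linear speed of vee0 below 0.03 m/s) and (x of vee1 in the frame of chest between -0.105 and 0.105 m and y of vee1 in the frame of chest between -0.205 and 0.205 m and z of vee1 in the frame of chest below 0.1 m and linear speed of vee1 below 0.03 m/s) and (x of vee2 in the frame of chest between -0.105 and 0.105 m and y of vee2 in the frame of chest between -0.205 and 0.205 m and z of vee2 in the frame of chest below 0.1 m and linear speed of vee2 below 0.03 m/s) and (x of vee3 in the frame of chest between -0.105 and 0.105 m and y of vee3 in the frame of chest between -0.205 and 0.205 m and z of vee3 in the frame of chest below 0.1 m and linear speed of vee3 below 0.03 m/s) and ((x of ang0 in the frame of chest below -0.12 m or x of ang0 in the frame of chest above 0.12 m or y of ang0 in the frame of chest below -0.22 m or y of ang0 in the frame of chest above 0.22 m) and height (world z) of ang0 below 0.08 m) and ((x of ang1 in the frame of chest below -0.12 m or x of ang1 in the frame of chest above 0.12 m or y of ang1 in the frame of chest below -0.22 m or y of ang1 in the frame of chest above 0.22 m) and height (world z) of ang1 below 0.08 m) and ((x of ang2 in the frame of chest below -0.12 m or x of ang2 in the frame of chest above 0.12 m or y of ang2 in the frame of chest below -0.22 m or y of ang2 in the frame of chest above 0.22 m) and height (world z) of ang2 below 0.08 m) and ((x of ang3 in the frame of chest below -0.12 m or x of ang3 in the frame of chest above 0.12 m or y of ang3 in the frame of chest below -0.22 m or y of ang3 in the frame of chest above 0.22 m) and height (world z) of ang3 below 0.08 m) and ((x of tipbox in the frame of chest below -0.12 m or x of tipbox in the frame of chest above 0.12 m or y of tipbox in the frame of chest below -0.22 m or y of tipbox in the frame of chest above 0.22 m) and height (world z) of tipbox below 0.08 m) and distance of each of vee0, ang0 from where it was at the start of the episode below 0.2 m) or ((x of ang0 in the frame of chest between -0.105 and 0.105 m and y of ang0 in the frame of chest between -0.205 and 0.205 m and z of ang0 in the frame of chest below 0.1 m and linear speed of ang0 below 0.03 m/s) and (x of ang1 in the frame of chest between -0.105 and 0.105 m and y of ang1 in the frame of chest between -0.205 and 0.205 m and z of ang1 in the frame of chest below 0.1 m and linear speed of ang1 below 0.03 m/s) and (x of ang2 in the frame of chest between -0.105 and 0.105 m and y of ang2 in the frame of chest between -0.205 and 0.205 m and z of ang2 in the frame of chest below 0.1 m and linear speed of ang2 below 0.03 m/s) and (x of ang3 in the frame of chest between -0.105 and 0.105 m and y of ang3 in the frame of chest between -0.205 and 0.205 m and z of ang3 in the frame of chest below 0.1 m and linear speed of ang3 below 0.03 m/s) and ((x of vee0 in the frame of chest below -0.12 m or x of vee0 in the frame of chest above 0.12 m or y of vee0 in the frame of chest below -0.22 m or y of vee0 in the frame of chest above 0.22 m) and height (world z) of vee0 below 0.08 m) and ((x of vee1 in the frame of chest below -0.12 m or x of vee1 in the frame of chest above 0.12 m or y of vee1 in the frame of chest below -0.22 m or y of vee1 in the frame of chest above 0.22 m) and height (world z) of vee1 below 0.08 m) and ((x of vee2 in the frame of chest below -0.12 m or x of vee2 in the frame of chest above 0.12 m or y of vee2 in the frame of chest below -0.22 m or y of vee2 in the frame of chest above 0.22 m) and height (world z) of vee2 below 0.08 m) and ((x of vee3 in the frame of chest below -0.12 m or x of vee3 in the frame of chest above 0.12 m or y of vee3 in the frame of chest below -0.22 m or y of vee3 in the frame of chest above 0.22 m) and height (world z) of vee3 below 0.08 m) and ((x of tipbox in the frame of chest below -0.12 m or x of tipbox in the frame of chest above 0.12 m or y of tipbox in the frame of chest below -0.22 m or y of tipbox in the frame of chest above 0.22 m) and height (world z) of tipbox below 0.08 m) and distance of each of vee0, ang0 from where it was at the start of the episode below 0.2 m))); the robot touches nothing.
It fails at once if the lid slams: it comes down faster than 2.5 rad/s (velocity of joint lid above 2.5 rad/s).
It fails at once if the spray bottle or the can is tipped over (angle between any of spray, can's own z axis and vertical above 0.6 rad).
Of vee1, vee2, vee3 only 2 to 3 are there at a start; the rules pass over those that are not, and their reading is None.
Of ang1, ang2, ang3 only 2 to 3 are there at a start; the rules pass over those that are not, and their reading is None.
At some moment in a run one of vee0, vee1, vee2, vee3, ang0, ang1, ang2, ang3, tipbox may be knocked a few centimetres aside while the robot is not near it.
Once in a run the grip may slacken for a moment while it holds something.
It also fails if it takes over 210 s, if anything falls off the work surface, if the arm or the gripper's body presses on something with over 40 N, if the wrist force passes 120 N, or if a joint passes its speed limit or range.

## Working session

There is one attempt and no reset: what is moved stays moved. The work goes in short steps, Python scripts to look and compute and a tool call to move; the robot and the scene stay as the last step left them, time stands still between calls to the robot, and variables do not carry over. Pictures are saved under pics/ and viewed, about 12 in all and at most 16, crops included, and the job is handed in when it is done.

Besides the shell and the picture viewer there is one more tool, called after "Request:" in YAML: its name, and indented under it one key for each argument. arm_command: Moves the arm, as the interface text tells. Its arguments: {"type":"object","properties":{"deltas":{"type":"array"},"grip_force":{"type":"number"}},"required":["deltas"]}

```bash
mkdir -p pics; ls; python3 - <<'E'
from bench import r, imaging
import cv2, numpy as np
np.set_printoptions(precision=4,suppress=True)
s=r.state(); print(s['clock'],s['position'],s['orientation'],s['finger_gap'])
for n in ['scene','top','wrist']:
    print(n,imaging.calibration(n))
for n in ['scene','top']:
    cv2.imwrite(f'pics/{n}0.png',imaging.camera(n)[:,:,::-1])
E
```

```text
pics
0.0 [0.1548 0.6305 0.2345] [[-0.9712  0.2384 -0.0006]
 [ 0.2384  0.9712 -0.0025]
 [-0.     -0.0025 -1.    ]] 0.0932873429387111
scene {'fovy': 49.027457340060124, 'cx': 319.19722849473914, 'cy': 240.64140443337072, 'extrinsics': array([[-0.0377,  0.8471, -0.5301,  1.1866],
       [ 0.9993,  0.028 , -0.0265,  0.0707],
       [-0.0076, -0.5307, -0.8475,  1.2543],
       [ 0.    ,  0.    ,  0.    ,  1.    ]])}
top {'fovy': 49.83727949711039, 'cx': 313.57440046500227, 'cy': 239.59366854297463, 'extrinsics': array([[-0.0098, -0.9951,  0.0986,  0.3992],
       [-0.9999,  0.0088, -0.0107,  0.0461],
       [ 0.0098, -0.0987, -0.9951,  1.4528],
       [ 0.    ,  0.    ,  0.    ,  1.    ]])}
wrist {'fovy': 71.21517503770112, 'cx': 316.4080534783402, 'cy': 241.93200748101665, 'mount': array([[-0.0001, -0.9577, -0.2878,  0.0797],
       [ 1.    ,  0.    , -0.0005, -0.0005],
       [ 0.0005, -0.2878,  0.9577, -0.1483],
       [ 0.    ,  0.    ,  0.    ,  1.    ]])}
```

View pics/top0.png

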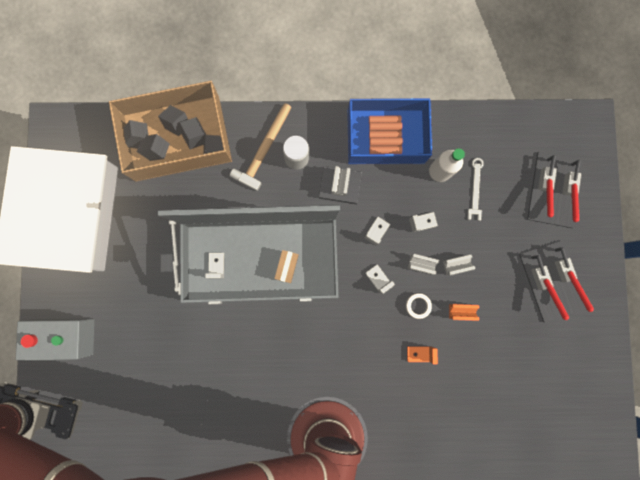

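View pics/scene0.png

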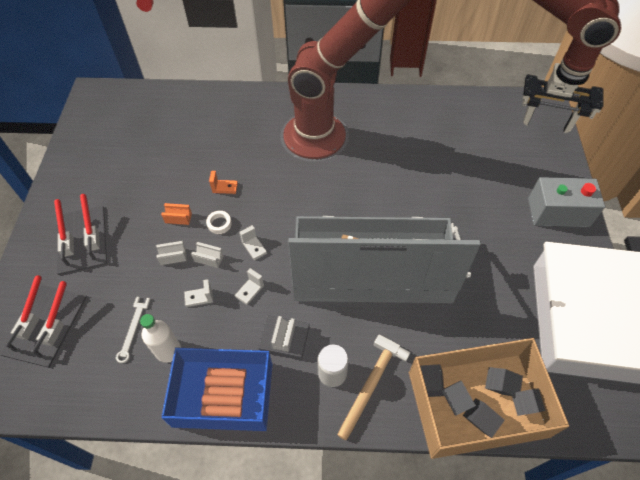

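The top view shows an angle stop in the chest (215,265) and the box at (286,265). There are three bare angles on the bench, at (378,230), (425,221) and (380,278). A V-block stands on the plate (341,182), with two more at (423,264) and (460,264). The orange look-alikes are at (465,312) and (422,354). So the angle stops go into the chest. Next, helpers and a zoomed crop.

```bash
cat > h.py <<'E'
from bench import r, imaging
import cv2, numpy as np
from scipy.spatial.transform import Rotation as R
np.set_printoptions(precision=4,suppress=True)
def cam(n):
    c=imaging.calibration(n); f=240/np.tan(np.radians(c['fovy'])/2)
    if n=='wrist':
        s=r.state(); T=np.eye(4); T[:3,:3]=s['orientation']; T[:3,3]=s['position']; E=T@c['mount']
    else: E=np.array(c['extrinsics'])
    return f,c['cx'],c['cy'],E
def px2w(C,uv,z):
    "pixels -> world points on plane z"
    f,cx,cy,E=C; uv=np.atleast_2d(uv).astype(float)
    d=np.c_[(uv[:,0]-cx)/f,(uv[:,1]-cy)/f,np.ones(len(uv))]@E[:3,:3].T
    return E[:3,3]+d*((z-E[2,3])/d[:,2])[:,None]
def w2px(C,p):
    f,cx,cy,E=C; q=(np.atleast_2d(p)-E[:3,3])@E[:3,:3]
    return np.c_[cx+f*q[:,0]/q[:,2],cy+f*q[:,1]/q[:,2]]
def delta(p,yaw=None,tilt=None):
    """shift (cm) and rotvec in tool axes to reach world p with jaws (tool y) along world angle yaw (deg, mod 180), pointing down"""
    s=r.state(); O=np.array(s['orientation'])
    out=O.T@(np.array(p)-s['position'])*100
    rv=np.zeros(3)
    if yaw is not None:
        best=None
        for k in (0,180):
            a=np.radians(yaw+k); y=np.array([np.cos(a),np.sin(a),0]); z=np.array([0,0,-1.]); 
            v=R.from_matrix(O.T@np.c_[np.cross(y,z),y,z]).as_rotvec()
            if best is None or np.linalg.norm(v)<np.linalg.norm(best): best=v
        rv=best
    print('delta cm',out.round(2),'rot',rv.round(3),'q',np.array(s['q']).round(2)); return out,rv
def st():
    s=r.state(); O=s['orientation']; print('t',round(s['clock'],2),'p',s['position'],'yaw',np.degrees(np.arctan2(O[1][1],O[0][1])).round(1),'gap',round(s['finger_gap'],4),'F',np.array(s['contact_force']).round(1))
E
python3 - <<'E'
from h import *
im=cv2.imread('pics/top0.png'); C=cam('top')
cv2.imwrite('pics/top0c.png',cv2.resize(im[190:390,160:480],(800,500),interpolation=cv2.INTER_CUBIC))
for n,uv in dict(base=(327,437),frontL=(178,300),frontR=(338,300),backR=(338,212)).items(): print(n,px2w(C,uv,0.09 if n!='base' else 0))
hsv=cv2.cvtColor(im,cv2.COLOR_BGR2HSV)
m=((hsv[:,:,2]>150)&(hsv[:,:,1]<45)).astype('uint8')*255
m[:150]=0;m[:,:190]=0
for c in cv2.findContours(m,0,2)[0]:
    if cv2.contourArea(c)>60:
        (x,y),wh,a=cv2.minAreaRect(c); print((round(x),round(y)),np.round(wh,1),round(a),px2w(C,(x,y),0.02)[0][:2])
for n,uv in dict(box=(286,265),drop=(500,370),spray=(447,170),can=(295,150),o1=(465,312),o2=(422,354)).items(): print(n,px2w(C,uv,0.03)[0])
E
```

```text
base [[ 0.0025 -0.0008  0.    ]]
frontL [[0.3787 0.3874 0.09  ]]
frontR [[ 0.3745 -0.0311  0.09  ]]
backR [[ 0.6076 -0.0345  0.09  ]]
(419, 306) [24.7 24.7] 45 [ 0.3559 -0.2583]
(544, 277) [21.  11.3] 69 [ 0.4308 -0.6096]
(462, 270) [ 4.1 25.2] 76 [ 0.4529 -0.3809]
(380, 279) [28.  15.5] 48 [ 0.4312 -0.1512]
(568, 269) [20.6 11.5] 69 [ 0.4527 -0.6774]
(459, 261) [ 8.2 26.2] 76 [ 0.4777 -0.3736]
(423, 263) [27.2 15.3] 14 [ 0.4717 -0.274 ]
(246, 258) [ 63.8 113.5] 88 [0.4917 0.2199]
(378, 230) [15.4 23.3] 31 [ 0.5674 -0.1492]
(425, 221) [15.8 22.1] 77 [ 0.5916 -0.282 ]
(271, 209) [  4.1 136.1] 88 [0.6273 0.1491]
(574, 182) [19. 11.] 90 [ 0.7    -0.7102]
(245, 179) [32.2  8.9] 27 [0.7155 0.2215]
(550, 177) [18. 12.] 90 [ 0.7135 -0.6412]
(346, 180) [ 4.1 25.3] 9 [ 0.708  -0.0638]
(336, 179) [ 5.7 26. ] 9 [ 0.7123 -0.0343]
(475, 189) [13.3 62. ] 2 [ 0.6811 -0.4278]
(448, 164) [23.2 28.1] 52 [ 0.7539 -0.353 ]
(296, 158) [17. 24.] 90 [0.7722 0.0781]
box [0.4705 0.1074 0.03  ]
drop [ 0.1806 -0.4709  0.03  ]
spray [ 0.7335 -0.3464  0.03  ]
can [0.794  0.0806 0.03  ]
o1 [ 0.3373 -0.3818  0.03  ]
o2 [ 0.2256 -0.2604  0.03  ]
```

View pics/top0c.png

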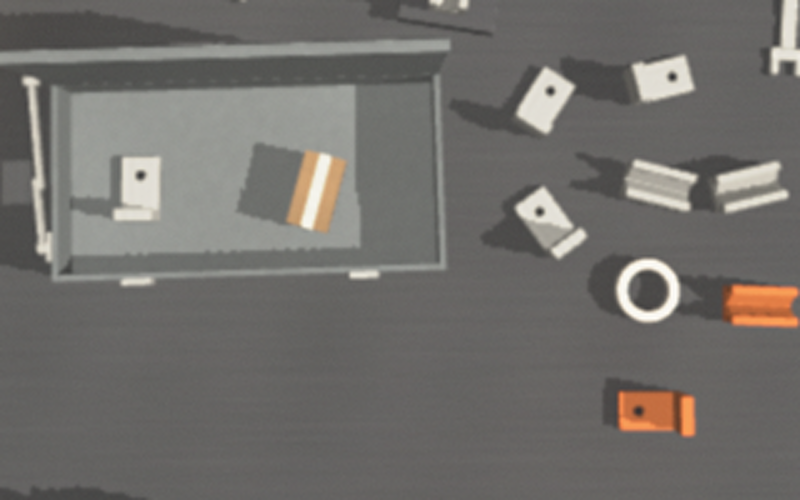

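```bash
python3 - <<'E'
from h import *
C=cam('top')
P=lambda l,z: px2w(C,np.array(l)/2.5+[160,190],z)[:,:2]
c=P([(53,278),(443,268),(437,75)],.09); print('chest corners',c)
d=c[0]-c[1]; print(np.linalg.norm(d),'yaw of chest y axis',np.degrees(np.arctan2(d[1],d[0])))
b=P([(305,152),(345,160),(327,233),(287,222)],.069); print('box',b.mean(0),np.linalg.norm(b[0]-b[1]),np.linalg.norm(b[1]-b[2]))
e=b[1]-b[0]+b[2]-b[3]; print('short axis yaw',np.degrees(np.arctan2(e[1],e[0])))
for n,h,u in (('in',(141,175),(136,213)),('A',(550,90),(535,120)),('B',(672,76),(640,82)),('C',(540,211),(568,243))):
    p=P([h],.012)[0]; q=P([u],.055)[0]; print(n,'hole',p,'up',q,'dir',np.degrees(np.arctan2(*(q-p)[::-1])),np.linalg.norm(q-p))
st(); delta((.45,.13,.25),94)
E
```

```text
chest corners [[ 0.3755  0.379 ]
 [ 0.3818 -0.0291]
 [ 0.5861 -0.0256]]
0.4080965693199365 yaw of chest y axis 90.88996551677647
box [0.4641 0.1046] 0.04381548446193199 0.08036969205279705
short axis yaw -103.87259466970406
in hole [0.4872 0.3019] up [0.4436 0.2993] dir -176.57149627865817 0.04367247199884629
A hole [ 0.5787 -0.1567] up [ 0.5406 -0.1336] dir 148.73622416560792 0.044613110125403206
B hole [ 0.5934 -0.2948] up [ 0.5813 -0.2494] dir 104.92451681210355 0.047036003399448634
C hole [ 0.4429 -0.1425] up [ 0.4068 -0.1664] dir -146.48912417571734 0.04325161991456698
t 0.1 p [0.1548 0.6306 0.2346] yaw 76.2 gap 0.0932 F [ 0.4 -0.9 -0.8]
delta cm [-40.6  -41.59  -1.44] rot [-0.002 -0.    -0.311] q [-1.36  0.62 -0.01  1.42  0.01  1.1  -0.04]
```

Request:
arm_command:
  deltas:
    - {"x":-42.5,"y":-43.7}
    - {"x":-42.5,"y":-43.7}
    - {"x":-42.5,"y":-43.7}
    - {"x":-42.5,"y":-43.7}
    - {"x":-42.5,"y":-43.7}
    - {"x":-42.5,"y":-43.7}
    - {"x":-42.5,"y":-43.7}
    - {"x":-42.5,"y":-43.7}
    - {"x":-42.5,"y":-43.7}
    - {"x":-42.5,"y":-43.7}
    - {"x":-42.5,"y":-43.7}
    - {"x":-42.5,"y":-43.7}
  grip_force: 25

```text
invalid input at $.deltas[0]: expected keys x, y, z, rx, ry, rz, grip
```

Request:
arm_command:
  deltas:
    - {"x":-42.5,"y":-43.7,"z":0,"rx":0,"ry":0,"rz":0,"grip":1}
    - {"x":-42.5,"y":-43.7,"z":0,"rx":0,"ry":0,"rz":0,"grip":1}
    - {"x":-42.5,"y":-43.7,"z":0,"rx":0,"ry":0,"rz":0,"grip":1}
    - {"x":-42.5,"y":-43.7,"z":0,"rx":0,"ry":0,"rz":0,"grip":1}
    - {"x":-42.5,"y":-43.7,"z":0,"rx":0,"ry":0,"rz":0,"grip":1}
    - {"x":-42.5,"y":-43.7,"z":0,"rx":0,"ry":0,"rz":0,"grip":1}
    - {"x":-42.5,"y":-43.7,"z":0,"rx":0,"ry":0,"rz":0,"grip":1}
    - {"x":-42.5,"y":-43.7,"z":0,"rx":0,"ry":0,"rz":0,"grip":1}
    - {"x":-42.5,"y":-43.7,"z":0,"rx":0,"ry":0,"rz":0,"grip":1}
    - {"x":-42.5,"y":-43.7,"z":0,"rx":0,"ry":0,"rz":0,"grip":1}
    - {"x":-42.5,"y":-43.7,"z":0,"rx":0,"ry":0,"rz":0,"grip":1}
    - {"x":-42.5,"y":-43.7,"z":0,"rx":0,"ry":0,"rz":0,"grip":1}
  grip_force: 25

```text
clock: 1.6
position: [0.4628, 0.1062, 0.2353]
orientation: [[-0.971, 0.238, -0.001], [0.238, 0.971, 0.001], [0.002, 0.0, -1.0]]
contact_force: [-0.2, 0.5, 0.4]
finger_gap: 0.0929
```

Request:
arm_command:
  deltas:
    - {"x":0,"y":0,"z":6,"rx":0,"ry":0,"rz":0,"grip":1}
    - {"x":0,"y":0,"z":12,"rx":0,"ry":0,"rz":0,"grip":1}
    - {"x":0,"y":0,"z":16,"rx":0,"ry":0,"rz":0,"grip":1}
    - {"x":0,"y":0,"z":18,"rx":0,"ry":0,"rz":0,"grip":1}
    - {"x":0,"y":0,"z":18.3,"rx":0,"ry":0,"rz":0,"grip":1}
    - {"x":0,"y":0,"z":18.3,"rx":0,"ry":0,"rz":0,"grip":-0.3}
    - {"x":0,"y":0,"z":18.3,"rx":0,"ry":0,"rz":0,"grip":-0.3}
    - {"x":0,"y":0,"z":18.3,"rx":0,"ry":0,"rz":0,"grip":-0.3}
    - {"x":0,"y":0,"z":18.3,"rx":0,"ry":0,"rz":0,"grip":-0.3}
    - {"x":0,"y":0,"z":18.3,"rx":0,"ry":0,"rz":0,"grip":-0.3}
    - {"x":0,"y":0,"z":18.3,"rx":0,"ry":0,"rz":0,"grip":-0.3}

```text
clock: 2.98
position: [0.4637, 0.1057, 0.0528]
orientation: [[-0.971, 0.238, 0.0], [0.238, 0.971, 0.0], [-0.0, 0.0, -1.0]]
contact_force: [-0.8, 0.4, 2.0]
finger_gap: 0.0437
```

Request:
arm_command:
  deltas:
    - {"x":0,"y":0,"z":-3,"rx":0,"ry":0,"rz":0,"grip":-0.3}
    - {"x":0,"y":0,"z":-9,"rx":0,"ry":0,"rz":0,"grip":-0.3}
    - {"x":0,"y":0,"z":-15,"rx":0,"ry":0,"rz":0,"grip":-0.3}
    - {"x":0,"y":0,"z":-18,"rx":0,"ry":0,"rz":0,"grip":-0.3}
    - {"x":-2,"y":-5,"z":-18,"rx":0,"ry":0,"rz":0.18,"grip":-0.3}
    - {"x":-4.5,"y":-10,"z":-18,"rx":0,"ry":0,"rz":0.36,"grip":-0.3}
    - {"x":-6.5,"y":-15,"z":-18,"rx":0,"ry":0,"rz":0.54,"grip":-0.3}
    - {"x":-8.4,"y":-19.1,"z":-18,"rx":0,"ry":0,"rz":0.72,"grip":-0.3}
    - {"x":-6,"y":-24.5,"z":-18,"rx":0,"ry":0,"rz":0.9,"grip":-0.3}
    - {"x":-4,"y":-29.5,"z":-18,"rx":0,"ry":0,"rz":1.08,"grip":-0.3}
    - {"x":-1.5,"y":-35,"z":-18,"rx":0,"ry":0,"rz":1.26,"grip":-0.3}
    - {"x":0.9,"y":-40,"z":-18,"rx":0,"ry":0,"rz":1.44,"grip":-0.3}

```text
clock: 4.47
position: [0.3574, -0.2818, 0.2322]
orientation: [[0.116, 0.993, -0.001], [0.993, -0.116, 0.001], [0.0, -0.001, -1.0]]
contact_force: [0.5, -1.2, -3.0]
finger_gap: 0.0438
```

```bash
python3 -c "
from h import *
st(); delta((.2,-.48,.234),-60)"
```

```text
t 4.47 p [ 0.3574 -0.2818  0.2322] yaw -6.7 gap 0.0438 F [ 0.5 -1.2 -3. ]
delta cm [-21.51 -13.33  -0.17] rot [-0.001  0.     0.931] q [ 0.2   0.36  0.57  1.98 -0.25  0.88  0.79]
```

Request:
arm_command:
  deltas:
    - {"x":-4.3,"y":-2.7,"z":0,"rx":0,"ry":0,"rz":0.15,"grip":-0.3}
    - {"x":-8.6,"y":-5.4,"z":0,"rx":0,"ry":0,"rz":0.3,"grip":-0.3}
    - {"x":-13,"y":-8,"z":0,"rx":0,"ry":0,"rz":0.45,"grip":-0.3}
    - {"x":-17,"y":-10.6,"z":4,"rx":0,"ry":0,"rz":0.6,"grip":-0.3}
    - {"x":-21.5,"y":-13.3,"z":8,"rx":0,"ry":0,"rz":0.6,"grip":-0.3}
    - {"x":-21.5,"y":-13.3,"z":13,"rx":0,"ry":0,"rz":0.6,"grip":-0.3}
    - {"x":-21.5,"y":-13.3,"z":17.5,"rx":0,"ry":0,"rz":0.6,"grip":-0.3}
    - {"x":-21.5,"y":-13.3,"z":19.5,"rx":0,"ry":0,"rz":0.6,"grip":-0.3}
    - {"x":-21.5,"y":-13.3,"z":20.2,"rx":0,"ry":0,"rz":0.6,"grip":-0.3}
    - {"x":-21.5,"y":-13.3,"z":20.4,"rx":0,"ry":0,"rz":0.6,"grip":-0.3}
    - {"x":-21.5,"y":-13.3,"z":20.4,"rx":0,"ry":0,"rz":0.6,"grip":0.8}
    - {"x":-21.5,"y":-13.3,"z":20.4,"rx":0,"ry":0,"rz":0.6,"grip":0.8}

```text
clock: 5.98
position: [0.204, -0.4809, 0.0299]
orientation: [[0.652, 0.758, 0.001], [0.758, -0.652, -0.003], [-0.001, 0.002, -1.0]]
contact_force: [0.0, 0.1, -0.5]
finger_gap: 0.0593
```

```bash
python3 -c "
from h import *
st(); delta((.2,-.48,.234),-75);delta((.55,-.23,.23),-60)"
```

```text
t 5.97 p [ 0.204  -0.4809  0.0299] yaw -40.7 gap 0.0593 F [ 0.   0.1 -0.5]
delta cm [ -0.22  -0.31 -20.41] rot [0.003 0.    0.599] q [ 0.83  0.77  0.46  1.99 -0.67  0.53  1.06]
delta cm [ 41.55   9.95 -20.04] rot [0.003 0.001 0.337] q [ 0.83  0.77  0.46  1.99 -0.67  0.53  1.06]
```

Request:
arm_command:
  deltas:
    - {"x":0,"y":0,"z":-2,"rx":0,"ry":0,"rz":0,"grip":1}
    - {"x":0,"y":0,"z":-8,"rx":0,"ry":0,"rz":0,"grip":1}
    - {"x":0,"y":0,"z":-14,"rx":0,"ry":0,"rz":0,"grip":1}
    - {"x":0,"y":0,"z":-20,"rx":0,"ry":0,"rz":0,"grip":1}
    - {"x":6,"y":0.7,"z":-22,"rx":0,"ry":0,"rz":0.15,"grip":1}
    - {"x":12,"y":1.5,"z":-22,"rx":0,"ry":0,"rz":0.3,"grip":1}
    - {"x":18,"y":2.4,"z":-22,"rx":0,"ry":0,"rz":0.45,"grip":1}
    - {"x":24,"y":3.2,"z":-22,"rx":0,"ry":0,"rz":0.6,"grip":1}
    - {"x":30,"y":4,"z":-22,"rx":0,"ry":0,"rz":0.6,"grip":1}
    - {"x":36,"y":4.8,"z":-22,"rx":0,"ry":0,"rz":0.6,"grip":1}
    - {"x":41.9,"y":5.6,"z":-22,"rx":0,"ry":0,"rz":0.6,"grip":1}
    - {"x":41.9,"y":5.6,"z":-22,"rx":0,"ry":0,"rz":0.6,"grip":1}

```text
clock: 7.48
position: [0.5234, -0.193, 0.248]
orientation: [[0.963, 0.269, 0.001], [0.269, -0.963, 0.002], [0.002, -0.002, -1.0]]
contact_force: [0.0, -0.6, -0.4]
finger_gap: 0.0927
```

```bash
python3 -c "
from h import *
st(); C=cam('wrist'); im=imaging.camera('wrist'); cv2.imwrite('pics/w1.png',im[:,:,::-1]); import pickle; pickle.dump(C,open('w1.pkl','wb'))
print(w2px(C,[(.54,-.134,.055),(.581,-.249,.055),(.407,-.166,.055)]))"
```

```text
t 7.47 p [ 0.5234 -0.193   0.248 ] yaw -74.4 gap 0.0927 F [ 0.  -0.6 -0.4]
[[264.4562 191.4468]
 [384.6479 183.032 ]
 [265.3852 312.117 ]]
```

View pics/w1.png

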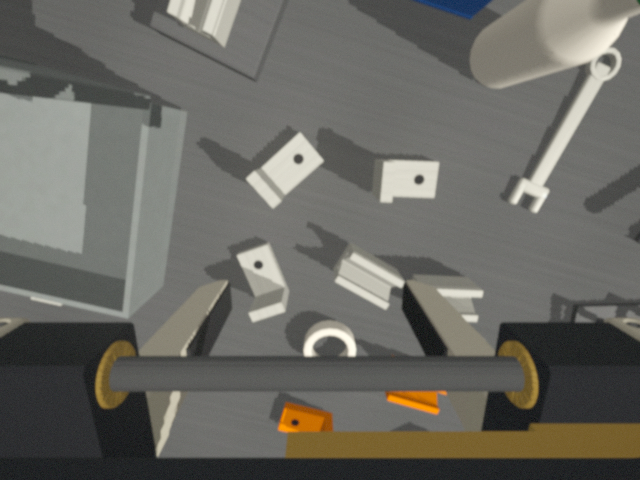

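The wrist view clearly shows A's upright top at about (265,190), B's at (384,181) and C's at (269,307). All are within a few millimetres of the top-view positions.

```bash
python3 - <<'E'
from h import *; import pickle
C=pickle.load(open('w1.pkl','rb'))
for n,f,u in (('A',((301,132),(323,160)),((248,182),(274,207))),('B',((439,161),(437,199)),((375,160),(380,203))),('C',((237,253),(270,242)),((252,322),(288,303)))):
    F=px2w(C,f,.012)[:,:2]; U=px2w(C,u,.055)[:,:2]
    d=U.mean(0)-F.mean(0); ax=d/np.linalg.norm(d)
    e=U[1]-U[0]; g=F[1]-F[0]
    print(n,'outer',U.mean(0),'plate centre',U.mean(0)-ax*.006,'len',np.linalg.norm(d),'dir',np.degrees(np.arctan2(d[1],d[0])),'top edge',np.degrees(np.arctan2(e[1],e[0])),'foot edge',np.degrees(np.arctan2(g[1],g[0])),np.linalg.norm(e),np.linalg.norm(g))
delta((.579,-.25,.1),-75)
E
```

```text
A outer [ 0.5359 -0.1315] plate centre [ 0.541  -0.1347] len 0.0698579950147487 dir 147.9787406435674 top edge -119.61112941375279 foot edge -125.24627400630034 0.0359704732842557 0.038279706226424015
B outer [ 0.5802 -0.2417] plate centre [ 0.5815 -0.2476] len 0.0762313374433763 dir 103.3130091823583 top edge -154.75274378062264 foot edge -161.4817381237261 0.04358017354050609 0.04268753698284481
C outer [ 0.4078 -0.171 ] plate centre [ 0.4127 -0.1675] len 0.06782777304771473 dir -144.54885863489483 top edge -44.479672939302425 foot edge -55.41868448373897 0.048230040627649066 0.04278796681174351
delta cm [ 4.21  6.72 14.86] rot [-0.    -0.     0.005] q [-0.24  0.6   0.94  1.7  -0.53  1.12 -0.45]
```

Request:
arm_command:
  deltas:
    - {"x":2,"y":3.5,"z":4,"rx":0,"ry":0,"rz":0,"grip":0}
    - {"x":4.1,"y":6.9,"z":9,"rx":0,"ry":0,"rz":0,"grip":0}
    - {"x":4.1,"y":6.9,"z":13,"rx":0,"ry":0,"rz":0,"grip":0}
    - {"x":4.1,"y":6.9,"z":16,"rx":0,"ry":0,"rz":0,"grip":0}
    - {"x":4.1,"y":6.9,"z":19,"rx":0,"ry":0,"rz":0,"grip":0}
    - {"x":4.1,"y":6.9,"z":20.8,"rx":0,"ry":0,"rz":0,"grip":0}
    - {"x":4.1,"y":6.9,"z":21,"rx":0,"ry":0,"rz":0,"grip":0}
    - {"x":4.1,"y":6.9,"z":21,"rx":0,"ry":0,"rz":0,"grip":-0.9}
    - {"x":4.1,"y":6.9,"z":21,"rx":0,"ry":0,"rz":0,"grip":-0.9}
    - {"x":4.1,"y":6.9,"z":21,"rx":0,"ry":0,"rz":0,"grip":-0.9}
    - {"x":4.1,"y":6.9,"z":21,"rx":0,"ry":0,"rz":0,"grip":-0.9}
    - {"x":4.1,"y":6.9,"z":21,"rx":0,"ry":0,"rz":0,"grip":-0.9}
  grip_force: 45

```text
clock: 9.02
position: [0.5761, -0.2534, 0.0391]
orientation: [[0.966, 0.259, -0.001], [0.259, -0.966, 0.003], [-0.0, -0.003, -1.0]]
contact_force: [-2.7, 4.9, 5.4]
finger_gap: 0.0118
```

Request:
arm_command:
  deltas:
    - {"x":0,"y":0,"z":-3,"rx":0,"ry":0,"rz":0,"grip":-0.9}
    - {"x":0,"y":0,"z":-8,"rx":0,"ry":0,"rz":0,"grip":-0.9}
    - {"x":0,"y":0,"z":-13,"rx":0,"ry":0,"rz":-0.1,"grip":-0.9}
    - {"x":-2,"y":-3,"z":-16,"rx":0,"ry":0,"rz":-0.27,"grip":-0.9}
    - {"x":-5,"y":-7,"z":-16,"rx":0,"ry":0,"rz":-0.44,"grip":-0.9}
    - {"x":-8.5,"y":-10,"z":-16,"rx":0,"ry":0,"rz":-0.61,"grip":-0.9}
    - {"x":-8.5,"y":-13,"z":-16,"rx":0,"ry":0,"rz":-0.78,"grip":-0.9}
    - {"x":-8,"y":-16,"z":-16,"rx":0,"ry":0,"rz":-0.95,"grip":-0.9}
    - {"x":-7.5,"y":-19,"z":-16,"rx":0,"ry":0,"rz":-1.13,"grip":-0.9}
    - {"x":-6.5,"y":-24,"z":-16,"rx":0,"ry":0,"rz":-1.31,"grip":-0.9}
    - {"x":-5.7,"y":-28,"z":-16,"rx":0,"ry":0,"rz":-1.31,"grip":-0.9}
    - {"x":-5.1,"y":-31.4,"z":-16,"rx":0,"ry":0,"rz":-1.31,"grip":-0.9}

```text
clock: 10.52
position: [0.4459, 0.0368, 0.1981]
orientation: [[-0.001, 1.0, -0.0], [1.0, 0.001, -0.0], [-0.0, -0.0, -1.0]]
contact_force: [0.1, -0.7, -3.2]
finger_gap: 0.0122
```

```bash
python3 -c "
from h import *
st(); delta((.445,.037,.065),0.9)"
```

```text
t 10.53 p [0.4459 0.0368 0.1981] yaw 0.0 gap 0.0122 F [ 0.1 -0.7 -3.2]
delta cm [ 0.03 -0.08 13.31] rot [-0.     0.    -0.015] q [-0.55  0.4   0.57  2.04 -0.3   0.78  0.21]
```

Request:
arm_command:
  deltas:
    - {"x":0,"y":0,"z":5,"rx":0,"ry":0,"rz":0,"grip":-0.9}
    - {"x":0,"y":0,"z":10,"rx":0,"ry":0,"rz":0,"grip":-0.9}
    - {"x":0,"y":0,"z":12.5,"rx":0,"ry":0,"rz":0,"grip":-0.9}
    - {"x":0,"y":0,"z":13.2,"rx":0,"ry":0,"rz":0,"grip":-0.9}
    - {"x":0,"y":0,"z":13.3,"rx":0,"ry":0,"rz":0,"grip":-0.9}
    - {"x":0,"y":0,"z":13.3,"rx":0,"ry":0,"rz":0,"grip":-0.35}
    - {"x":0,"y":0,"z":13.3,"rx":0,"ry":0,"rz":0,"grip":-0.35}
    - {"x":0,"y":0,"z":13.3,"rx":0,"ry":0,"rz":0,"grip":-0.35}
    - {"x":0,"y":0,"z":10,"rx":0,"ry":0,"rz":0,"grip":-0.35}
    - {"x":0,"y":0,"z":5,"rx":0,"ry":0,"rz":0,"grip":0}
    - {"x":0,"y":0,"z":0,"rx":0,"ry":0,"rz":0,"grip":0}
    - {"x":0,"y":0,"z":0,"rx":0,"ry":0,"rz":0,"grip":0}

```text
clock: 12.02
position: [0.4488, 0.0354, 0.2021]
orientation: [[-0.0, 1.0, 0.009], [1.0, 0.0, 0.002], [0.002, 0.009, -1.0]]
contact_force: [-0.3, 0.2, -0.4]
finger_gap: 0.0462
```

```bash
python3 - <<'E'
from h import *
st(); delta((.41,-.167,.2),34.5); delta((.541,-.134,.2),-32)
im=imaging.camera('top')[:,:,::-1]; cv2.imwrite('pics/top1c.png',cv2.resize(im[180:400,170:530],(792,484),interpolation=cv2.INTER_CUBIC))
E
```

```text
t 12.03 p [0.4488 0.0354 0.2021] yaw 0.0 gap 0.0462 F [-0.3  0.2 -0.4]
delta cm [-20.24  -3.89   0.14] rot [ 0.009  0.001 -0.602] q [-0.56  0.4   0.6   2.04 -0.32  0.79  0.23]
delta cm [-16.95   9.21   0.26] rot [ 0.008 -0.004  0.559] q [-0.56  0.4   0.6   2.04 -0.32  0.79  0.23]
```

View pics/top1c.png

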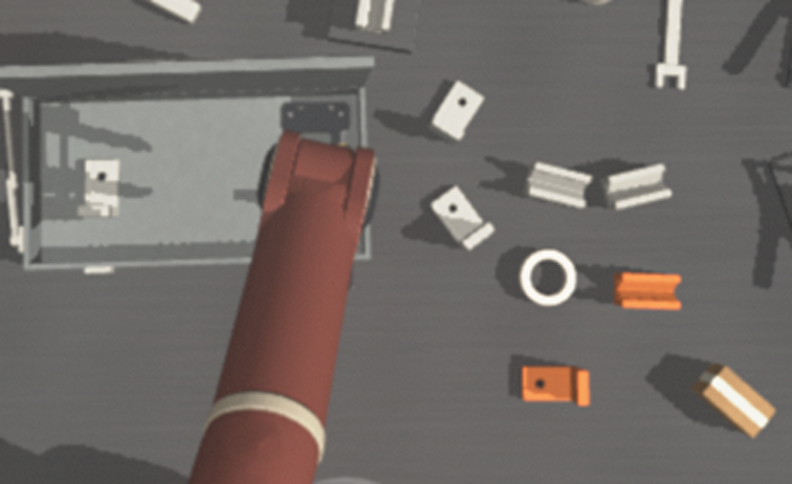

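The box is out at lower right, and angles A and C have not moved. The new placement is hidden under the arm. Going for C.

Request:
arm_command:
  deltas:
    - {"x":-5,"y":1,"z":0,"rx":0,"ry":0,"rz":-0.15,"grip":0}
    - {"x":-10,"y":1,"z":0,"rx":0,"ry":0,"rz":-0.3,"grip":0}
    - {"x":-15,"y":-1,"z":0,"rx":0,"ry":0,"rz":-0.45,"grip":0}
    - {"x":-20.2,"y":-3.9,"z":3,"rx":0,"ry":0,"rz":-0.6,"grip":0}
    - {"x":-20.2,"y":-3.9,"z":7,"rx":0,"ry":0,"rz":-0.6,"grip":0}
    - {"x":-20.2,"y":-3.9,"z":11,"rx":0,"ry":0,"rz":-0.6,"grip":0}
    - {"x":-20.2,"y":-3.9,"z":13,"rx":0,"ry":0,"rz":-0.6,"grip":0}
    - {"x":-20.2,"y":-3.9,"z":13,"rx":0,"ry":0,"rz":-0.6,"grip":0}

```text
clock: 13.08
position: [0.4052, -0.1658, 0.0665]
orientation: [[-0.564, 0.826, -0.006], [0.826, 0.564, 0.002], [0.005, -0.004, -1.0]]
contact_force: [0.7, 0.8, 1.7]
finger_gap: 0.0466
```

```bash
python3 - <<'E'
from h import *
st(); delta((.41,-.167,.038),34.5)
C=cam('wrist'); im=imaging.camera('wrist')
print(w2px(C,(.41,-.167,.055)))
cv2.imwrite('pics/w2.png',im[:,:,::-1])
E
```

```text
t 13.07 p [ 0.4052 -0.1658  0.0665] yaw 34.3 gap 0.0466 F [0.7 0.8 1.7]
delta cm [-0.38  0.34  2.85] rot [-0.004 -0.005 -0.003] q [ 0.15  0.6   0.27  2.19 -0.39  0.4   1.34]
[[322.7933 305.7873]]
```

View pics/w2.png

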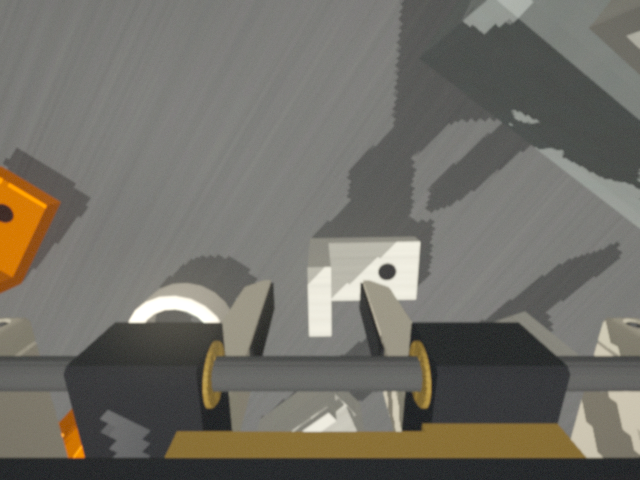

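C's upright, at (319,300), sits centred and square between the fingers. Descending to grip.

Request:
arm_command:
  deltas:
    - {"x":0,"y":0.1,"z":1.5,"rx":0,"ry":0,"rz":0,"grip":0}
    - {"x":0,"y":0.1,"z":2.8,"rx":0,"ry":0,"rz":0,"grip":0}
    - {"x":0,"y":0.1,"z":2.8,"rx":0,"ry":0,"rz":0,"grip":-0.9}
    - {"x":0,"y":0.1,"z":2.8,"rx":0,"ry":0,"rz":0,"grip":-0.9}
    - {"x":0,"y":0.1,"z":2.8,"rx":0,"ry":0,"rz":0,"grip":-0.9}
    - {"x":0,"y":0.1,"z":2.8,"rx":0,"ry":0,"rz":0,"grip":-0.9}
    - {"x":0,"y":0.1,"z":2.8,"rx":0,"ry":0,"rz":0,"grip":-0.9}
    - {"x":0,"y":0.1,"z":-2,"rx":0,"ry":0,"rz":0,"grip":-0.9}
    - {"x":0,"y":0.1,"z":-7,"rx":0,"ry":0,"rz":0,"grip":-0.9}
    - {"x":0,"y":0.1,"z":-13,"rx":0,"ry":0,"rz":0,"grip":-0.9}
    - {"x":0,"y":0.1,"z":-13.5,"rx":0,"ry":0,"rz":0,"grip":-0.9}

```text
clock: 14.5
position: [0.4101, -0.1668, 0.2067]
orientation: [[-0.565, 0.825, 0.008], [0.825, 0.565, -0.002], [-0.006, 0.005, -1.0]]
contact_force: [-0.9, 0.5, -4.4]
finger_gap: 0.0117
```

```bash
python3 - <<'E'
from h import *
st(); delta((.475,.035,.2),0.9);delta((.446,.110,.2),0.9)
E
```

```text
t 14.5 p [ 0.4101 -0.1668  0.2067] yaw 34.4 gap 0.0117 F [-0.9  0.5 -4.4]
delta cm [12.98 16.75  0.67] rot [0.007 0.005 0.585] q [-0.01  0.36  0.47  2.05 -0.23  0.78  1.2 ]
delta cm [20.81 18.6   0.63] rot [0.007 0.005 0.585] q [-0.01  0.36  0.47  2.05 -0.23  0.78  1.2 ]
```

Request:
arm_command:
  deltas:
    - {"x":3,"y":4,"z":0,"rx":0,"ry":0,"rz":0.15,"grip":-0.9}
    - {"x":6.5,"y":8.3,"z":0,"rx":0,"ry":0,"rz":0.3,"grip":-0.9}
    - {"x":10,"y":12.5,"z":0,"rx":0,"ry":0,"rz":0.45,"grip":-0.9}
    - {"x":13.5,"y":16.5,"z":0,"rx":0,"ry":0,"rz":0.585,"grip":-0.9}
    - {"x":18,"y":17.8,"z":0,"rx":0,"ry":0,"rz":0.585,"grip":-0.9}
    - {"x":20.8,"y":18.6,"z":2,"rx":0,"ry":0,"rz":0.585,"grip":-0.9}
    - {"x":20.8,"y":18.6,"z":6,"rx":0,"ry":0,"rz":0.585,"grip":-0.9}
    - {"x":20.8,"y":18.6,"z":11,"rx":0,"ry":0,"rz":0.585,"grip":-0.9}
    - {"x":20.8,"y":18.6,"z":13.5,"rx":0,"ry":0,"rz":0.585,"grip":-0.9}
    - {"x":20.8,"y":18.6,"z":14.2,"rx":0,"ry":0,"rz":0.585,"grip":-0.9}
    - {"x":20.8,"y":18.6,"z":14.2,"rx":0,"ry":0,"rz":0.585,"grip":-0.9}

```text
clock: 15.88
position: [0.4405, 0.1104, 0.0628]
orientation: [[-0.014, 1.0, -0.007], [1.0, 0.014, 0.003], [0.003, -0.007, -1.0]]
contact_force: [-11.3, -0.5, 30.2]
finger_gap: 0.0117
```

Request:
arm_command:
  deltas:
    - {"x":0,"y":0,"z":-0.1,"rx":0,"ry":0,"rz":0,"grip":-0.35}
    - {"x":0,"y":0,"z":-0.1,"rx":0,"ry":0,"rz":0,"grip":-0.35}
    - {"x":0,"y":0,"z":-0.1,"rx":0,"ry":0,"rz":0,"grip":-0.35}
    - {"x":0,"y":0,"z":-4,"rx":0,"ry":0,"rz":0,"grip":-0.35}
    - {"x":0,"y":0,"z":-9,"rx":0,"ry":0,"rz":0,"grip":0}
    - {"x":0,"y":0,"z":-15,"rx":0,"ry":0,"rz":0,"grip":0}
    - {"x":0,"y":0,"z":-16,"rx":0,"ry":0,"rz":0,"grip":0}

```text
clock: 16.75
position: [0.4464, 0.1109, 0.2246]
orientation: [[-0.015, 1.0, 0.007], [1.0, 0.015, 0.002], [0.002, 0.007, -1.0]]
contact_force: [-0.0, 0.5, -0.5]
finger_gap: 0.0459
```

```bash
python3 - <<'E'
from h import *
st(); delta((.541,-.134,.22),-32)
im=imaging.camera('wrist')[:,:,::-1]; cv2.imwrite('pics/w3.png',im)
E
```

```text
t 16.75 p [0.4464 0.1109 0.2246] yaw 0.9 gap 0.0459 F [-0.   0.5 -0.5]
delta cm [-24.64   9.08   0.47] rot [ 0.006 -0.004  0.574] q [-0.77  0.39  0.66  1.98 -0.31  0.86  0.08]
```

View pics/w3.png

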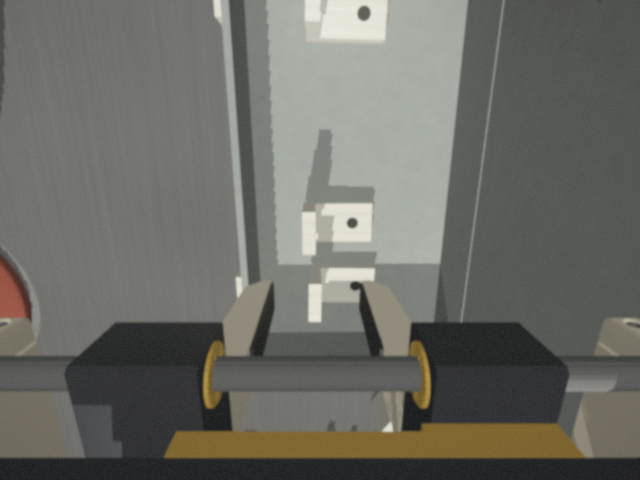

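Both placed parts stand upright, with feet toward +x, at (345,220) and (345,290) in the wrist view. Now angle A, routed clear of the lid.

Request:
arm_command:
  deltas:
    - {"x":-6,"y":0,"z":0,"rx":0,"ry":0,"rz":0,"grip":0}
    - {"x":-12,"y":0,"z":0,"rx":0,"ry":0,"rz":0.1,"grip":0}
    - {"x":-18,"y":0,"z":0,"rx":0,"ry":0,"rz":0.27,"grip":0}
    - {"x":-24,"y":0.5,"z":0,"rx":0,"ry":0,"rz":0.44,"grip":0}
    - {"x":-25.1,"y":5,"z":0,"rx":0,"ry":0,"rz":0.574,"grip":0}
    - {"x":-25.1,"y":8.8,"z":0,"rx":0,"ry":0,"rz":0.574,"grip":0}
    - {"x":-25.1,"y":8.8,"z":5,"rx":0,"ry":0,"rz":0.574,"grip":0}
    - {"x":-25.1,"y":8.8,"z":10,"rx":0,"ry":0,"rz":0.574,"grip":0}
    - {"x":-25.1,"y":8.8,"z":14,"rx":0,"ry":0,"rz":0.574,"grip":0}
    - {"x":-25.1,"y":8.8,"z":15,"rx":0,"ry":0,"rz":0.574,"grip":0}
    - {"x":-25.1,"y":8.8,"z":15,"rx":0,"ry":0,"rz":0.574,"grip":0}

```text
clock: 18.18
position: [0.5354, -0.1391, 0.0708]
orientation: [[0.531, 0.847, -0.002], [0.847, -0.531, 0.0], [-0.001, -0.002, -1.0]]
contact_force: [0.0, -0.8, -0.7]
finger_gap: 0.0467
```

```bash
python3 - <<'E'
from h import *
st(); delta((.538,-.139,.038),-32)
C=cam('wrist'); im=imaging.camera('wrist')
print(w2px(C,(.541,-.134,.055)))
cv2.imwrite('pics/w4.png',im[:,:,::-1])
E
```

```text
t 18.18 p [ 0.5354 -0.1391  0.0708] yaw -32.1 gap 0.0467 F [ 0.  -0.8 -0.7]
delta cm [0.15 0.22 3.28] rot [-0.002  0.001 -0.001] q [-0.16  0.77  0.62  1.88 -0.66  0.71  0.29]
[[319.0047 283.9879]]
```

View pics/w4.png

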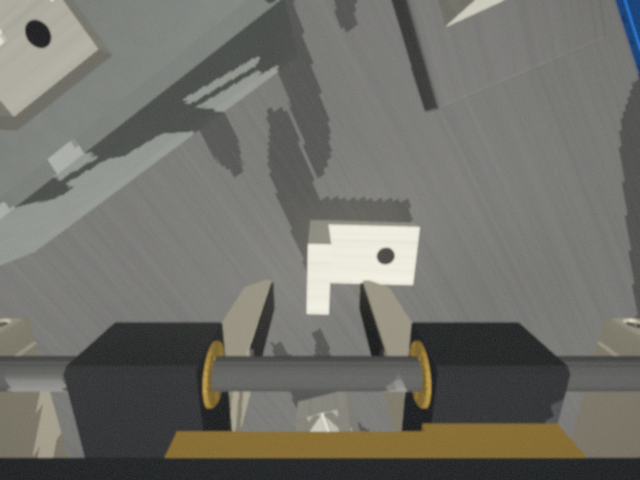

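A's upright, at (319,280), is centred and square. Gripping.

Request:
arm_command:
  deltas:
    - {"x":0,"y":0,"z":1.7,"rx":0,"ry":0,"rz":0,"grip":0}
    - {"x":0.2,"y":0,"z":3.2,"rx":0,"ry":0,"rz":0,"grip":0}
    - {"x":0.2,"y":0,"z":3.2,"rx":0,"ry":0,"rz":0,"grip":-0.9}
    - {"x":0.2,"y":0,"z":3.2,"rx":0,"ry":0,"rz":0,"grip":-0.9}
    - {"x":0.2,"y":0,"z":3.2,"rx":0,"ry":0,"rz":0,"grip":-0.9}
    - {"x":0.2,"y":0,"z":3.2,"rx":0,"ry":0,"rz":0,"grip":-0.9}
    - {"x":0.2,"y":0,"z":3.2,"rx":0,"ry":0,"rz":0,"grip":-0.9}
    - {"x":0,"y":0,"z":-2,"rx":0,"ry":0,"rz":0,"grip":-0.9}
    - {"x":0,"y":0,"z":-7,"rx":0,"ry":0,"rz":0,"grip":-0.9}
    - {"x":0,"y":0,"z":-12,"rx":0,"ry":0,"rz":0,"grip":-0.9}
    - {"x":0,"y":0,"z":-16,"rx":0,"ry":0,"rz":0,"grip":-0.9}
    - {"x":0,"y":0,"z":-16,"rx":0,"ry":0,"rz":0,"grip":-0.9}

```text
clock: 19.73
position: [0.537, -0.1398, 0.2339]
orientation: [[0.53, 0.848, 0.005], [0.848, -0.53, -0.001], [0.002, 0.005, -1.0]]
contact_force: [0.2, -0.1, -3.7]
finger_gap: 0.0118
```

```bash
python3 - <<'E'
from h import *
st(); delta((.45,-.14,.23),0.9);delta((.446,.188,.23),0.9)
E
```

```text
t 19.73 p [ 0.537  -0.1398  0.2339] yaw -32.0 gap 0.0118 F [ 0.2 -0.1 -3.7]
delta cm [-4.64 -7.36  0.34] rot [ 0.005 -0.    -0.575] q [-0.28  0.57  0.8   1.73 -0.47  1.04  0.12]
delta cm [ 22.96 -25.1    0.3 ] rot [ 0.005 -0.    -0.575] q [-0.28  0.57  0.8   1.73 -0.47  1.04  0.12]
```

Request:
arm_command:
  deltas:
    - {"x":-4.6,"y":-7.4,"z":0,"rx":0,"ry":0,"rz":-0.17,"grip":-0.9}
    - {"x":-4.6,"y":-7.4,"z":0,"rx":0,"ry":0,"rz":-0.34,"grip":-0.9}
    - {"x":0,"y":-10.3,"z":0,"rx":0,"ry":0,"rz":-0.5,"grip":-0.9}
    - {"x":4.6,"y":-13.3,"z":0,"rx":0,"ry":0,"rz":-0.575,"grip":-0.9}
    - {"x":9.2,"y":-16.2,"z":0,"rx":0,"ry":0,"rz":-0.575,"grip":-0.9}
    - {"x":13.8,"y":-19.2,"z":0,"rx":0,"ry":0,"rz":-0.575,"grip":-0.9}
    - {"x":18.4,"y":-22.1,"z":0,"rx":0,"ry":0,"rz":-0.575,"grip":-0.9}
    - {"x":23,"y":-25.1,"z":2,"rx":0,"ry":0,"rz":-0.575,"grip":-0.9}
    - {"x":23,"y":-25.1,"z":8,"rx":0,"ry":0,"rz":-0.575,"grip":-0.9}
    - {"x":23,"y":-25.1,"z":13,"rx":0,"ry":0,"rz":-0.575,"grip":-0.9}
    - {"x":23,"y":-25.1,"z":15.5,"rx":0,"ry":0,"rz":-0.575,"grip":-0.9}
    - {"x":23,"y":-25.1,"z":16.5,"rx":0,"ry":0,"rz":-0.575,"grip":-0.9}

```text
clock: 21.22
position: [0.4413, 0.1878, 0.0647]
orientation: [[-0.016, 1.0, -0.01], [1.0, 0.016, -0.002], [-0.002, -0.01, -1.0]]
contact_force: [-16.9, -3.2, 69.0]
finger_gap: 0.0119
```

Request:
arm_command:
  deltas:
    - {"x":0,"y":0,"z":-0.4,"rx":0,"ry":0,"rz":0,"grip":-0.9}
    - {"x":0,"y":0,"z":-0.4,"rx":0,"ry":0,"rz":0,"grip":-0.9}

```text
clock: 21.48
position: [0.4453, 0.1892, 0.0708]
orientation: [[-0.016, 1.0, 0.001], [1.0, 0.016, 0.0], [0.0, 0.001, -1.0]]
contact_force: [-0.0, 0.0, -2.6]
finger_gap: 0.0118
```

Request:
arm_command:
  deltas:
    - {"x":0,"y":0,"z":0.3,"rx":0,"ry":0,"rz":0,"grip":-0.9}
    - {"x":0,"y":0,"z":0.5,"rx":0,"ry":0,"rz":0,"grip":-0.9}
    - {"x":0,"y":0,"z":0.5,"rx":0,"ry":0,"rz":0,"grip":-0.35}
    - {"x":0,"y":0,"z":0.5,"rx":0,"ry":0,"rz":0,"grip":-0.35}
    - {"x":0,"y":0,"z":0.5,"rx":0,"ry":0,"rz":0,"grip":-0.35}
    - {"x":0,"y":0,"z":-3,"rx":0,"ry":0,"rz":0,"grip":-0.35}
    - {"x":0,"y":0,"z":-8,"rx":0,"ry":0,"rz":0,"grip":0}
    - {"x":0,"y":0,"z":-14,"rx":0,"ry":0,"rz":0,"grip":0}
    - {"x":0,"y":0,"z":-18,"rx":0,"ry":0,"rz":0,"grip":0}
    - {"x":0,"y":0,"z":-18,"rx":0,"ry":0,"rz":0,"grip":0}

```text
clock: 22.72
position: [0.4471, 0.1895, 0.2537]
orientation: [[-0.016, 1.0, 0.007], [1.0, 0.016, 0.004], [0.004, 0.007, -1.0]]
contact_force: [-0.4, -0.5, -0.3]
finger_gap: 0.0467
```

```bash
python3 - <<'E'
from h import *
st()
C=cam('wrist'); im=imaging.camera('wrist'); import pickle; pickle.dump(C,open('w5.pkl','wb'))
cv2.imwrite('pics/w5.png',im[:,:,::-1])
im=imaging.camera('top')[:,:,::-1]; cv2.imwrite('pics/top2.png',im)
# stay pad estimate: chest frame -> world
c,s=np.cos(np.radians(.9)),np.sin(np.radians(.9)); 
print('pad y world ~',.1767+.206+.026)
E
```

```text
t 22.73 p [0.4471 0.1895 0.2537] yaw 0.9 gap 0.0467 F [-0.4 -0.5 -0.3]
pad y world ~ 0.4087
```

View pics/w5.png

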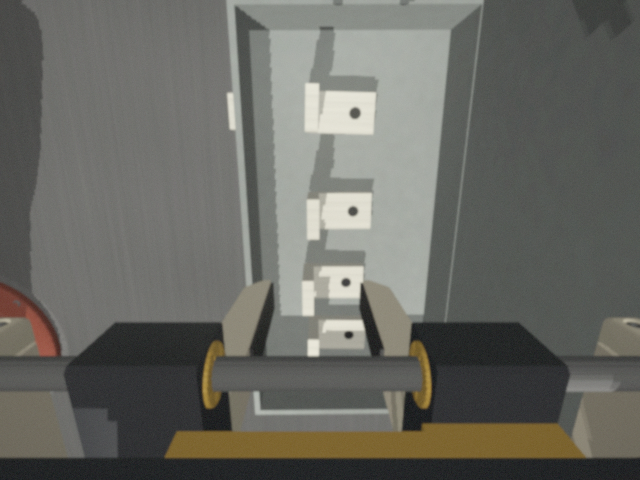

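All four angle stops stand upright inside the chest and nothing else is in it. Next, the stay pad.

Request:
arm_command:
  deltas:
    - {"x":3,"y":0,"z":0,"rx":0,"ry":0,"rz":-0.17,"grip":-0.5}
    - {"x":6,"y":0,"z":0,"rx":0,"ry":0,"rz":-0.34,"grip":-1}
    - {"x":9,"y":0,"z":0,"rx":0,"ry":0,"rz":-0.51,"grip":-1}
    - {"x":12,"y":0,"z":0,"rx":0,"ry":0,"rz":-0.68,"grip":-1}
    - {"x":15,"y":0.5,"z":0,"rx":0,"ry":0,"rz":-0.86,"grip":-1}
    - {"x":18,"y":1,"z":0,"rx":0,"ry":0,"rz":-1.04,"grip":-1}
    - {"x":19,"y":1.5,"z":0,"rx":0,"ry":0,"rz":-1.22,"grip":-1}
    - {"x":19,"y":1.5,"z":0,"rx":0,"ry":0,"rz":-1.4,"grip":-1}
    - {"x":19,"y":1.5,"z":0,"rx":0,"ry":0,"rz":-1.555,"grip":-1}
    - {"x":19,"y":1.5,"z":0,"rx":0,"ry":0,"rz":-1.555,"grip":-1}
    - {"x":19,"y":1.5,"z":0,"rx":0,"ry":0,"rz":-1.555,"grip":-1}

```text
clock: 24.2
position: [0.4567, 0.379, 0.2494]
orientation: [[-1.0, 0.002, -0.002], [0.002, 1.0, -0.001], [0.002, -0.001, -1.0]]
contact_force: [-0.7, -0.1, 0.8]
finger_gap: 0.0003
```

```bash
python3 - <<'E'
from h import *
st()
C=cam('wrist'); im=imaging.camera('wrist'); import pickle; pickle.dump(C,open('w6.pkl','wb'))
cv2.imwrite('pics/w6.png',im[:,:,::-1])
top=cv2.imread('pics/top2.png')
print('pad from top guess',px2w(cam('top'),(168,263),.13), 'in wrist px',w2px(C,[(.475,.409,.13)]))
E
```

```text
t 24.2 p [0.4567 0.379  0.2494] yaw 89.9 gap 0.0003 F [-0.7 -0.1  0.8]
pad from top guess [[0.4734 0.4043 0.13  ]] in wrist px [[352.8609 262.1684]]
```

View pics/w6.png

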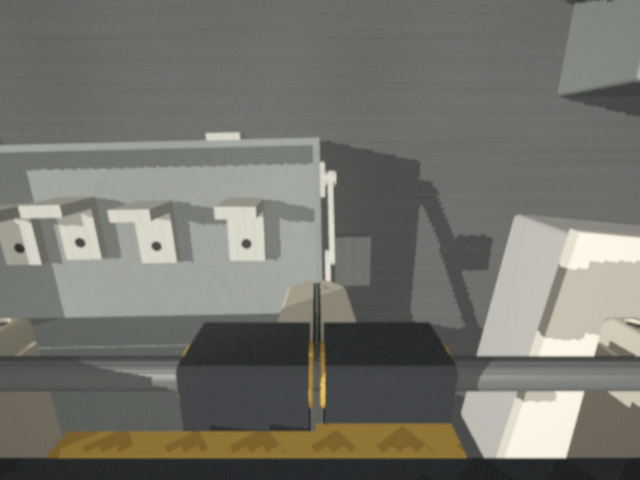

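The pad is seen at (353,262), exactly where predicted for world (0.475, 0.409, 0.13).

Request:
arm_command:
  deltas:
    - {"x":-1.8,"y":3,"z":0,"rx":0,"ry":0,"rz":0,"grip":-1}
    - {"x":-1.8,"y":3,"z":4,"rx":0,"ry":0,"rz":0,"grip":-1}
    - {"x":-1.8,"y":3,"z":8,"rx":0,"ry":0,"rz":0,"grip":-1}
    - {"x":-1.8,"y":3,"z":9,"rx":0,"ry":0,"rz":0,"grip":-1}
    - {"x":-1.8,"y":3,"z":9,"rx":0,"ry":0,"rz":0,"grip":-1}

```text
clock: 24.88
position: [0.4752, 0.4095, 0.1607]
orientation: [[-1.0, 0.0, -0.0], [0.0, 1.0, -0.0], [0.0, -0.0, -1.0]]
contact_force: [0.2, -1.1, 0.8]
finger_gap: 0.0009
```

```bash
python3 - <<'E'
from h import *
st(); C=cam('top')
for n in ('top0','top2'):
    im=cv2.imread(f'pics/{n}.png'); hsv=cv2.cvtColor(im,cv2.COLOR_BGR2HSV)
    m=((hsv[:,:,2]>150)&(hsv[:,:,1]<45)).astype('uint8')*255; m[:150]=0;m[:,:325]=0;m[:,500:]=0
    o=[]
    for c in cv2.findContours(m,0,2)[0]:
        if cv2.contourArea(c)>60: (x,y),wh,a=cv2.minAreaRect(c); o.append((round(x),round(y),round(cv2.contourArea(c))))
    print(n,o)
E
```

```text
t 24.88 p [0.4752 0.4095 0.1607] yaw 90.0 gap 0.0009 F [ 0.2 -1.1  0.8]
top0 [(419, 306, 486), (462, 270, 78), (380, 279, 364), (459, 261, 170), (423, 263, 348), (378, 230, 314), (425, 221, 298), (346, 180, 77), (336, 179, 118), (475, 189, 389), (448, 164, 299)]
top2 [(418, 306, 488), (462, 270, 80), (459, 261, 174), (423, 264, 352), (346, 180, 81), (336, 179, 121), (475, 189, 404), (448, 165, 316)]
```

All V-blocks are unmoved and only the angles have gone. Pressing the pad.

Request:
arm_command:
  deltas:
    - {"x":0,"y":0,"z":1,"rx":0,"ry":0,"rz":0,"grip":-1}
    - {"x":0,"y":0,"z":1.6,"rx":0,"ry":0,"rz":0,"grip":-1}
    - {"x":0,"y":0,"z":2.2,"rx":0,"ry":0,"rz":0,"grip":-1}
    - {"x":0,"y":0,"z":2.8,"rx":0,"ry":0,"rz":0,"grip":-1}
    - {"x":0,"y":0,"z":3.4,"rx":0,"ry":0,"rz":0,"grip":-1}
    - {"x":0,"y":0,"z":4,"rx":0,"ry":0,"rz":0,"grip":-1}
    - {"x":0,"y":0,"z":4.6,"rx":0,"ry":0,"rz":0,"grip":-1}
    - {"x":0,"y":0,"z":5,"rx":0,"ry":0,"rz":0,"grip":-1}
    - {"x":0,"y":0,"z":5,"rx":0,"ry":0,"rz":0,"grip":-1}

```text
clock: 26.0
position: [0.4862, 0.41, 0.1157]
orientation: [[-1.0, 0.004, 0.023], [0.004, 1.0, 0.008], [-0.023, 0.008, -1.0]]
contact_force: [11.6, -0.3, 7.4]
finger_gap: 0.0002
```

Request:
arm_command:
  deltas:
    - {"x":0,"y":0,"z":-2,"rx":0,"ry":0,"rz":0,"grip":-1}
    - {"x":0,"y":0,"z":-7,"rx":0,"ry":0,"rz":0,"grip":-1}
    - {"x":0,"y":0,"z":-13,"rx":0,"ry":0,"rz":0,"grip":-1}
    - {"x":0,"y":0,"z":-19,"rx":0,"ry":0,"rz":0,"grip":-1}
    - {"x":0,"y":0,"z":-25,"rx":0,"ry":0,"rz":0,"grip":-1}
    - {"x":0,"y":0,"z":-30,"rx":0,"ry":0,"rz":0,"grip":-1}
    - {"x":0,"y":0,"z":-30,"rx":0,"ry":0,"rz":0,"grip":-1}

```text
clock: 26.88
position: [0.4762, 0.4101, 0.4155]
orientation: [[-1.0, -0.0, 0.007], [-0.0, 1.0, 0.007], [-0.007, 0.007, -1.0]]
contact_force: [0.3, -0.2, 0.1]
finger_gap: 0.0006
```

```bash
python3 - <<'E'
from h import *
st(); delta((.645,.18,.42),90)
w=imaging.camera('wrist')[:,:,::-1]; t=imaging.camera('top')[:,:,::-1]; s=imaging.camera('scene')[:,:,::-1]
cv2.imwrite('pics/c7.png',np.hstack([cv2.resize(w[100:340,160:560],(500,300)),cv2.resize(s[190:330,260:500],(300,175)).copy() if 0 else cv2.resize(s[190:330,270:490],(300,300))]))
E
```

```text
t 26.88 p [0.4762 0.4101 0.4155] yaw 90.0 gap 0.0006 F [ 0.3 -0.2  0.1]
delta cm [-16.88 -23.01  -0.49] rot [0.007 0.007 0.   ] q [-0.88  0.49  0.24  1.17 -0.11  1.49  0.92]
```

View pics/c7.png

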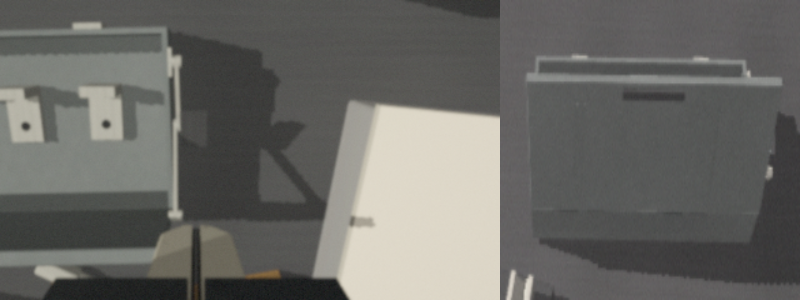

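```bash
cat >> h.py <<'E'
H=np.array([.5847,.1785,.09]); cy=np.array([np.cos(np.radians(90.9)),np.sin(np.radians(90.9)),0]); cx=np.array([np.cos(np.radians(.9)),np.sin(np.radians(.9)),0])
def lidpt(phi,s,y=0,t=.012):
    a=np.radians(88)-phi; return H+cy*y+s*(-np.cos(a)*cx+np.sin(a)*np.array([0,0,1]))+t*(np.sin(a)*cx+np.cos(a)*np.array([0,0,1]))
E
python3 - <<'E'
from h import *
C=cam('scene')
print('inner edge at left wall end of picture, measured now (290,225.5) and (483,228); start approx (291,240),(478,241)')
for p in (0,.05,.1,.15,.2,.3,.4): print(p,w2px(C,[lidpt(p,.206,-.206,0),lidpt(p,.206,.206,0),lidpt(p,.206,.206,.012)]).round(1).tolist())
# path of TCP for pushing (finger half width 7.5mm)
for p in np.linspace(0,1.536,9):
    q=lidpt(p,.17); print(round(p,2),(q+[.0085,0,.017]).round(3))
E
```

```text
inner edge at left wall end of picture, measured now (290,225.5) and (483,228); start approx (291,240),(478,241)
0 [[287.7, 237.3], [479.6, 240.1], [480.4, 244.7]]
0.05 [[288.0, 233.4], [478.8, 236.2], [479.7, 240.6]]
0.1 [[288.2, 229.8], [478.0, 232.5], [479.0, 236.7]]
0.15 [[288.5, 226.3], [477.2, 229.0], [478.2, 233.0]]
0.2 [[288.8, 223.1], [476.3, 225.7], [477.4, 229.4]]
0.3 [[289.4, 217.2], [474.5, 219.7], [475.6, 223.0]]
0.4 [[290.1, 212.2], [472.5, 214.7], [473.7, 217.4]]
0.0 [0.599 0.179 0.277]
0.19 [0.567 0.178 0.275]
0.38 [0.535 0.178 0.267]
0.58 [0.506 0.177 0.253]
0.77 [0.479 0.177 0.234]
0.96 [0.457 0.176 0.21 ]
1.15 [0.44  0.176 0.182]
1.34 [0.429 0.176 0.151]
1.54 [0.423 0.176 0.119]
```

The lid has leaned in to about 0.14 rad, as expected once the knee broke. Moving behind the lid.

Request:
arm_command:
  deltas:
    - {"x":-4,"y":-5.5,"z":0,"rx":0,"ry":0,"rz":0,"grip":-1}
    - {"x":-8,"y":-11,"z":0,"rx":0,"ry":0,"rz":0,"grip":-1}
    - {"x":-12,"y":-16,"z":0,"rx":0,"ry":0,"rz":0,"grip":-1}
    - {"x":-16.9,"y":-23,"z":0,"rx":0,"ry":0,"rz":0,"grip":-1}
    - {"x":-16.9,"y":-23,"z":0,"rx":0,"ry":0,"rz":0,"grip":-1}
    - {"x":-16.9,"y":-23,"z":4,"rx":0,"ry":0,"rz":0,"grip":-1}
    - {"x":-16.9,"y":-23,"z":9,"rx":0,"ry":0,"rz":0,"grip":-1}
    - {"x":-16.9,"y":-23,"z":13,"rx":0,"ry":0,"rz":0,"grip":-1}
    - {"x":-16.9,"y":-23,"z":13.9,"rx":0,"ry":0,"rz":0,"grip":-1}
    - {"x":-16.9,"y":-23,"z":13.9,"rx":0,"ry":0,"rz":0,"grip":-1}

```text
clock: 28.28
position: [0.644, 0.1795, 0.2711]
orientation: [[-1.0, -0.0, -0.002], [-0.0, 1.0, -0.001], [0.002, -0.001, -1.0]]
contact_force: [0.3, 0.6, 0.7]
finger_gap: 0.0004
```

Request:
arm_command:
  deltas:
    - {"x":2.5,"y":0,"z":-0.2,"rx":0,"ry":0,"rz":0,"grip":-1}
    - {"x":4.5,"y":0,"z":-0.4,"rx":0,"ry":0,"rz":0,"grip":-1}
    - {"x":5.7,"y":0,"z":-0.5,"rx":0,"ry":0,"rz":0,"grip":-1}
    - {"x":6.7,"y":0,"z":-0.5,"rx":0,"ry":0,"rz":0,"grip":-1}
    - {"x":7.7,"y":0,"z":-0.4,"rx":0,"ry":0,"rz":0,"grip":-1}
    - {"x":8.6,"y":0,"z":-0.2,"rx":0,"ry":0,"rz":0,"grip":-1}
    - {"x":9.4,"y":0,"z":0,"rx":0,"ry":0,"rz":0,"grip":-1}
    - {"x":10.2,"y":0,"z":0.2,"rx":0,"ry":0,"rz":0,"grip":-1}
    - {"x":10.9,"y":0,"z":0.4,"rx":0,"ry":0,"rz":0,"grip":-1}
    - {"x":11.9,"y":0,"z":0.8,"rx":0,"ry":0,"rz":0,"grip":-1}
    - {"x":12.9,"y":0,"z":1.3,"rx":0,"ry":0,"rz":0,"grip":-1}
    - {"x":13.8,"y":0,"z":1.8,"rx":0,"ry":0,"rz":0,"grip":-1}

```text
clock: 29.78
position: [0.5048, 0.1789, 0.2529]
orientation: [[-1.0, -0.0, -0.002], [-0.0, 1.0, -0.001], [0.002, -0.001, -1.0]]
contact_force: [1.7, -1.8, 3.6]
finger_gap: 0.0007
```

Contact force is about 4 N along the lid normal, and it is moving with the finger. Continuing the arc.

Request:
arm_command:
  deltas:
    - {"x":0.9,"y":0,"z":0.6,"rx":0,"ry":0,"rz":0,"grip":-1}
    - {"x":1.8,"y":0,"z":1.2,"rx":0,"ry":0,"rz":0,"grip":-1}
    - {"x":2.6,"y":0,"z":1.9,"rx":0,"ry":0,"rz":0,"grip":-1}
    - {"x":3.4,"y":0,"z":2.7,"rx":0,"ry":0,"rz":0,"grip":-1}
    - {"x":4.1,"y":0,"z":3.5,"rx":0,"ry":0,"rz":0,"grip":-1}
    - {"x":4.8,"y":0,"z":4.3,"rx":0,"ry":0,"rz":0,"grip":-1}
    - {"x":5.4,"y":0,"z":5.2,"rx":0,"ry":0,"rz":0,"grip":-1}
    - {"x":6,"y":0,"z":6.2,"rx":0,"ry":0,"rz":0,"grip":-1}
    - {"x":6.5,"y":0,"z":7.1,"rx":0,"ry":0,"rz":0,"grip":-1}
    - {"x":6.9,"y":0,"z":8.1,"rx":0,"ry":0,"rz":0,"grip":-1}
    - {"x":7.3,"y":0,"z":9.1,"rx":0,"ry":0,"rz":0,"grip":-1}
    - {"x":7.6,"y":0,"z":10.2,"rx":0,"ry":0,"rz":0,"grip":-1}

```text
clock: 31.28
position: [0.4296, 0.1796, 0.1508]
orientation: [[-1.0, -0.0, -0.001], [-0.0, 1.0, 0.0], [0.001, 0.0, -1.0]]
contact_force: [-1.1, -0.2, 2.1]
finger_gap: 0.0005
```

Request:
arm_command:
  deltas:
    - {"x":0.2,"y":0,"z":0.8,"rx":0,"ry":0,"rz":0,"grip":-1}
    - {"x":0.4,"y":0,"z":1.6,"rx":0,"ry":0,"rz":0,"grip":-1}
    - {"x":0.5,"y":0,"z":2.3,"rx":0,"ry":0,"rz":0,"grip":-1}
    - {"x":0.5,"y":0,"z":2.8,"rx":0,"ry":0,"rz":0,"grip":-1}
    - {"x":0.5,"y":0,"z":3.1,"rx":0,"ry":0,"rz":0,"grip":-1}
    - {"x":0.5,"y":0,"z":3.3,"rx":0,"ry":0,"rz":0,"grip":-1}
    - {"x":0.5,"y":0,"z":3.3,"rx":0,"ry":0,"rz":0,"grip":-1}

```text
clock: 32.15
position: [0.4252, 0.1794, 0.1193]
orientation: [[-1.0, -0.0, 0.0], [-0.0, 1.0, 0.0], [-0.0, 0.0, -1.0]]
contact_force: [-2.2, -1.2, 6.1]
finger_gap: 0.0005
```

Request:
arm_command:
  deltas:
    - {"x":0,"y":0,"z":0.2,"rx":0,"ry":0,"rz":0,"grip":-1}
    - {"x":0,"y":0,"z":0.3,"rx":0,"ry":0,"rz":0,"grip":-1}
    - {"x":0,"y":0,"z":0.3,"rx":0,"ry":0,"rz":0,"grip":-1}

```text
clock: 32.52
position: [0.4253, 0.1794, 0.1191]
orientation: [[-1.0, 0.0, 0.001], [0.0, 1.0, 0.002], [-0.001, 0.002, -1.0]]
contact_force: [-7.6, -2.8, 30.6]
finger_gap: 0.0006
```

Force rose to 31 N with no further travel, so the lid is on its stop. Retreating.

Request:
arm_command:
  deltas:
    - {"x":0,"y":0,"z":-0.5,"rx":0,"ry":0,"rz":0,"grip":-1}
    - {"x":0,"y":0,"z":-4,"rx":0,"ry":0,"rz":0,"grip":-1}
    - {"x":0,"y":0,"z":-10,"rx":0,"ry":0,"rz":0,"grip":-1}
    - {"x":0,"y":0,"z":-16,"rx":0,"ry":0,"rz":0,"grip":-1}
    - {"x":-4,"y":-5,"z":-20,"rx":0,"ry":0,"rz":0,"grip":-1}
    - {"x":-6,"y":-11,"z":-20,"rx":0,"ry":0,"rz":0,"grip":-1}
    - {"x":-6,"y":-17,"z":-20,"rx":0,"ry":0,"rz":0,"grip":-1}
    - {"x":-6,"y":-23,"z":-20,"rx":0,"ry":0,"rz":0,"grip":-1}
    - {"x":-6,"y":-29,"z":-20,"rx":0,"ry":0,"rz":0,"grip":-1}
    - {"x":-6,"y":-35,"z":-20,"rx":0,"ry":0,"rz":0,"grip":-1}
    - {"x":-6,"y":-35,"z":-20,"rx":0,"ry":0,"rz":0,"grip":-1}

```text
clock: 33.9
position: [0.4838, -0.1775, 0.3158]
orientation: [[-1.0, 0.012, 0.0], [0.012, 1.0, -0.004], [-0.0, -0.004, -1.0]]
contact_force: [0.5, 0.6, -0.7]
finger_gap: 0.0003
```

```bash
python3 - <<'E'
from h import *
st(); C=cam('scene')
s=imaging.camera('scene')[:,:,::-1].copy(); t=imaging.camera('top')[:,:,::-1]
print(w2px(C,[lidpt(1.536,.206,-.206),lidpt(1.536,.206,.206),lidpt(1.49,.206,-.206)]))
cv2.imwrite('pics/f8.png',np.vstack([cv2.resize(s[150:340,150:550],(600,285)),cv2.resize(t[150:400,150:550],(500,310)) if 0 else cv2.resize(t[150:360,130:530],(600,315))]))
E
```

```text
t 33.9 p [ 0.4838 -0.1775  0.3158] yaw 89.3 gap 0.0003 F [ 0.5  0.6 -0.7]
[[295.9222 213.3818]
 [450.8184 215.5067]
 [295.7484 211.5719]]
```

View pics/f8.png

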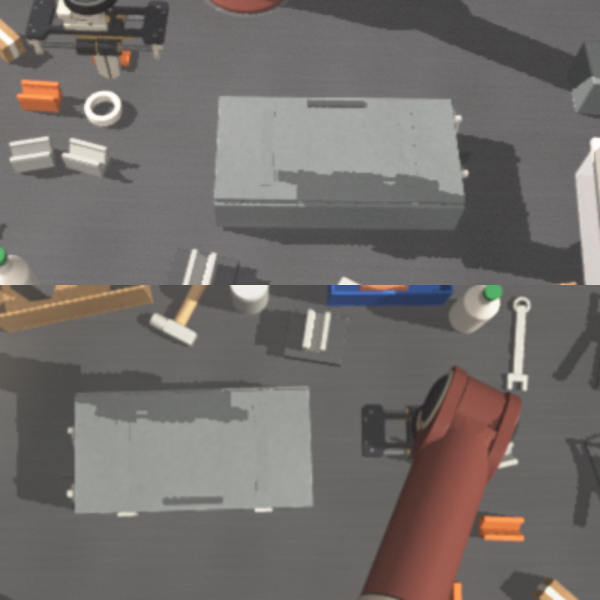

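The lid lies flat and shut. V-blocks, box, spray bottle and can are all standing outside, and nothing is touching the robot. Handing in.

```bash
python3 -c "
from h import *
print(r.sign_off()); st()"
```

```text
the job is handed in; nothing more can be done
None
the job is handed in; nothing more can be done
```

The job is done and handed in at about 34 s of the 210 s allowed; the sign-off gives no verdict.

The chest held an angle stop, so I lifted the cardboard box out onto the bench and put the three loose angle stops in beside it. I then pressed the stay pad down until the fingertips were at about 99 mm, and lowered the lid slowly from behind until it shut.

**Last checks:**
- **Parts:** before the lid closed, a wrist picture showed all four angle stops upright in the chest and nothing else in it. The V-blocks had not moved.
- **Stay:** after the press the lid had leaned in to about 0.14 rad, so the knee had broken. I did not measure the knee angle directly.
- **Lid:** closing took about 4–6 N of push. At the end the force rose to 31 N with no more travel, with the fingertips at 102 mm, the height of the shut lid's top.
- **After closing:** the final pictures show the lid flat, the V-blocks and box outside, the can and spray bottle standing, and the robot touching nothing.

**Not as planned:** two of the parts met the chest floor harder than I meant, at 30 N and 69 N on the wrist. That is under the 120 N wrist limit, and both parts stood upright afterwards. I saw no knocked parts and no grip slip.

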